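# Slacken the thread winder by one notch

### The arm

A 7-joint arm with a two-finger parallel gripper is mounted at the origin on a cart in front of the work surface, level with it; the furniture and walls round the work are solid. World frame = base frame: x ahead of the robot, y to its left, z up, the work surface at z = 0. Lengths are in m, angles in rad, forces in N, time in s.
With the tool pointing down it reaches from about 0.425 to 0.925 m from the base axis. Payload 6.8 kg.
Tool frame: the origin (TCP) lies at the very end of the fingers, on their centre line; the grasp point (between the pads) lies 19 mm behind it; z points along the fingers, x is the direction in which the jaws open and shut, and the axes are right-handed (so a half turn about z gives the same grasp; the last joint's range is limited). The gripper opens to 85 mm and grips with 20 to 120 N. Pads are 22 mm wide; open, the fingers measure 114 mm over their backs; the gripper's body (76 mm by 85 mm) begins 54 mm behind the grasp point. The pads swing forward as they close: fully open they stand 13 mm farther back than shut.
Start: joints at [1.114, 0.477, 0.022, 1.555, -0.011, 1.109, -0.083], TCP at [0.231, -0.634, 0.231] pointing down, gripper open.
Joint ranges: [-2.96, 2.96], [-0.34, 2.1], [-1.41, 1.46], [0.24, 2.44], [-1.37, 4.51], [0.17, 1.92], [-2.96, 2.96]. Speed limits (rad/s): [2.39, 2.39, 3.14, 3.14, 3.14, 3.14, 3.14].

### API

Orientations are given as a rotation vector (axis times angle).
In Python, from bench import * gives the robot as it stands.
- The arm moves only by the tool servo_tool, never from a script. Its argument "increments" is one flat list of numbers, 7 for each row, row after row: the shift along the tool's x, y, z in mm, then the turn, a rotation vector about the tool's x, y, z in rad, then the finger opening in mm, from 0 to 85.4. In form: [tx, ty, tz, wx, wy, wz, fingers, tx, ty, tz, wx, wy, wz, fingers, ...]. A call has exactly 8 rows; each row shifts and turns the commanded pose from where the row before left it, along the tool's axes as they then stand; what a row does not reach is not made up. A row lasts 1/8 s, in which the tool goes at most 62.5 mm and 10.7 degrees, less where a joint would pass 70% of its speed; a pose out of reach is approached as far as the arm can. A call is refused whole if a number of a shift passes 62.5 or a number of a turn 0.188, either way. A call with a gripper value outside its range is refused whole. The fingers move at their own pace and stop on an object; "squeeze" is the grip in N (left out, the last holds). Time passes only in rows, so rows that do not move let the fingers close, or fill a call up. It gives the time, the measured TCP pose, the force and the opening at its end, in the units of the state.
- get_obs(): the state, without advancing time (a new reading comes with each control period).
- grab_frame(name): name is "scene" or "side" or "wrist"; returns (picture, depth): 420x560x3 uint8, red, green, blue; 420x560 float32, m along the optical axis (not along the pixel's ray), 0 where there is no reading.
- calibration(name): a dict with "fx", "fy", "cx", "cy" (pixels), "eye" and "orientation" of the camera in the world; the wrist camera has in their place "T_tool_cam" (4x4, takes a point from camera to tool coordinates, whose origin is the TCP and whose axes are the tool frame's). Camera axes: x right, y up, looking along -z (the intrinsics and any distortion apply to the point x, -y, -z); pixel columns grow to the right and rows downward; lengths in m; the calibration is good to about 2 mm. A picture is of the moment at which its call begins: read the wrist's pose just before it. calibration takes no time and is no camera call.
- hand_in(): hands the job in, once; it reports no verdict.
The state is a dict: "clock": time; "joints": joint angles; "qvel": joint speeds; "tau": joint torques, N m; "tcp_pos": TCP position; "orientation": TCP orientation; "contact_force": force on the tool from outside, world axes, zero at the start; "moment": the same for the moment, N m; "grip_width": finger opening in m.
Only numpy, scipy, OpenCV 4.12 (cv2) and the standard library are available. Lean on these libraries where they do the work, as an engineer would, in place of code of your own. Each camera call takes 0.05 s, during which the arm holds its last target.

### The job

The rigging-thread winder is wound one notch too tight, so let it back by exactly one notch. Press the tail of the red pawl down with a fingertip so that its nose lifts out of the teeth, push the toothed wheel one notch clockwise (seen from above) by one of its brass pegs, then press the pawl's nose back down so that it sits behind the next tooth. Leave the spool, sanding block and cutters lying around the winder where they are.

Things in the scene. Friction and masses are not known exactly. Their poses are not given: they have to be found in the camera images.
- winder: Thread winder, screwed to the table. Wooden base 170 x 170 x 12 mm, with a tongue 70 mm wide that runs to 165 mm from the wheel's axis along the winder's +y. A flat wheel lies on it, the red pawl stands on the tongue. Origin: on the wheel's axis at the base's underside, on the table (z = 0). z is up, +y points from the wheel to the pawl. Position and yaw vary.
- axis_top (a point): Point on the wheel's vertical axis at its upper face, 30 mm above the table. The wheel is 152 mm across; the rim of its upper face carries 8 dark saw teeth 10 mm high, 56 to 74 mm from the axis, so a notch is pi/4 = 0.785 rad. A spool of dark thread (25 mm across, top 59 mm above the table) is fixed in its middle.
- wheel (a joint): Wheel angle in rad, growing clockwise from above (backward); 0 to 0.06 at the start. With the pawl down a tooth stops it at 0.09 (one notch on: 0.875). With the pawl up it turns freely against light friction (1.5 N at a peg) and stays where left. The pawl seats fully with the wheel at 0.6 to 0.86; further round, the nose lands on top of the next tooth.
- pawl (a joint): Angle of the red pawl in rad, a rocker on a level pivot 112 mm from the wheel's axis along the winder's +y, 48 mm above the table, between two dark cheeks (30 mm over both, top at 54 mm). 0 = nose down in the teeth, 0.42 = fully lifted, at its stop; from 0.28 the nose clears the teeth. It stays where it is put; about 2 N at the tail or pad moves it.
- pawl_tail (a point): Middle of the upper face of the pawl's tail, a red plate 26 mm wide and 34 mm long with four grooves, 32 mm beyond the pivot (away from the wheel). It stands 52 mm above the table while the nose is down, and about 13 mm lower when the pawl is fully lifted. Press here, straight down, to lift the nose.
- pawl_pad (a point): Middle of the upper face of the press pad above the pawl's nose, 20 x 22 mm, 43 mm from the pivot toward the wheel. 55 mm above the table while the nose is down, about 17 mm higher when fully lifted. Press here, straight down, to put the nose back.
- peg_a (a point): Top centre of one of four upright brass pegs on the wheel, 10 mm thick, 42 mm tall (top 72 mm above the table, foot on the wheel's face at 30 mm), 46 mm from the wheel's axis, 90 degrees apart. At the start peg a stands at 202.5 degrees from the winder's +x, counted counterclockwise. All pegs turn with the wheel.
- peg_b (a point): The same for the next peg counterclockwise from peg a, at 292.5 degrees at the start.
- peg_c (a point): The same for the next peg, at 22.5 degrees at the start.
- peg_d (a point): The same for the last peg, at 112.5 degrees at the start.
- cream_spool: Loose wooden spool of cream thread, 25 mm across, 29 mm high, standing on the table beside the winder's tongue. Origin at its underside. Leave alone.
- sander: Loose purple sanding block, 34 x 64 x 10 mm, lying on the table on the other side of the tongue. Origin at its underside. Leave alone.
- cutters: Loose small side cutters with red handles, 42 x 110 x 13 mm, lying on the table beyond the winder. Origin at the underside. Leave alone.

How it is judged:
On the way, in this order (a step that is already met when the one before it is completed fails the run):
1. the pawl's nose is lifted clear of the teeth, the wheel still in its first notch (value of joint pawl above 0.28 rad and value of joint wheel below 0.2 rad), for 0.2 s.
2. the wheel is pushed back one notch with the pawl up (value of joint pawl above 0.2 rad and value of joint wheel between 0.55 and 0.95 rad), for 0.2 s.
At the end, for the whole second after the job is handed in: The wheel stands one notch back from where it began (0.55 to 0.93 rad clockwise) and still, with the pawl's nose down between the teeth (pawl angle below 0.09 rad) (value of joint pawl below 0.09 rad and value of joint wheel between 0.55 and 0.93 rad and velocity of joint wheel between -0.05 and 0.05 rad/s); the robot touches nothing.
It fails at once if the wheel went back well over one notch (value of joint wheel above 1.2 rad).
It fails at once if the wheel was wound forward (value of joint wheel below -0.3 rad).
It fails at once if the cream spool was moved or lifted (distance of cream_spool from where it was at the start of the episode above 0.02 m).
It fails at once if the sanding block was moved or lifted (distance of sander from where it was at the start of the episode above 0.02 m).
It fails at once if the side cutters were moved or lifted (distance of cutters from where it was at the start of the episode above 0.02 m).
It also fails if it takes over 48 s, if anything falls off the work surface, if the arm or the gripper's body presses on something with over 40 N, if the wrist force passes 120 N, or if a joint passes its speed limit or range.

## Working session

There is one attempt and no reset: what is moved stays moved. The work goes in short steps, Python scripts to look and compute and a tool call to move; the robot and the scene stay as the last step left them, time stands still between calls to the robot, and variables do not carry over. Pictures are saved under pics/ and viewed, and the job is handed in when it is done.

Besides the shell and the picture viewer there is one more tool, called after "Emit:" by a JSON object that holds its "method" and its "body", one argument or row to a line. servo_tool: Moves the arm, as the interface text tells. Its arguments: {"type":"object","properties":{"increments":{"type":"array","items":{"type":"number"}},"squeeze":{"type":"number"}},"required":["increments"]}

```bash
mkdir -p pics; ls; python3 - <<'E'
from bench import *
import cv2,numpy as np
print(get_obs())
for n in ["scene","side"]:
    im,d=grab_frame(n); cv2.imwrite(f"pics/{n}0.png",im[:,:,::-1]); np.save(f"pics/{n}0d.npy",d); np.save(f"pics/{n}0.npy",im)
    print(n,calibration(n))
print(calibration("wrist"))
E
```

```text
pics
{'clock': 0.0, 'joints': array([ 1.11387662,  0.47776858,  0.02231637,  1.55647452, -0.01150922,
        1.10930215, -0.08308994]), 'qvel': array([ 0.0005169 , -0.0002538 , -0.00064992,  0.00056018,  0.00033018,
       -0.00022613, -0.00106462]), 'tau': array([ 1.47706771e-03, -5.96447289e+01,  1.60873018e+00, -2.81191063e+01,
        1.25535109e-02,  9.49322392e-03,  9.22406429e-06]), 'tcp_pos': array([ 0.23050171, -0.63378023,  0.23033666]), 'orientation': array([-2.57248492e+00,  1.80165303e+00,  2.44719973e-03]), 'contact_force': array([-0.67991005,  0.00397828,  0.10828795]), 'moment': array([-0.01742345, -0.00468271, -0.06863757]), 'grip_width': 0.0857714679483196}
scene {'fx': 515.3977754941149, 'fy': 515.3977754941149, 'cx': 276.1053605071841, 'cy': 212.87891345158306, 'eye': array([ 0.00977085, -0.41426623,  0.51153234]), 'orientation': array([ 0.96429241, -0.47224104, -0.81454267])}
side {'fx': 455.7321309845892, 'fy': 455.7321309845892, 'cx': 276.6780196416747, 'cy': 208.56463323835337, 'eye': array([0.26227461, 0.57577642, 0.6119566 ]), 'orientation': array([ 0.2875099 , -1.13259363, -2.39712412])}
{'fx': 333.8735154994833, 'fy': 333.8735154994833, 'cx': 279.71015894350853, 'cy': 209.9723910756179, 'T_tool_cam': array([[ 9.99999105e-01,  5.11895374e-04,  1.23650959e-03,
        -7.02406602e-04],
       [ 8.13618820e-04, -9.66136396e-01, -2.58030622e-01,
        -6.61139863e-02],
       [ 1.06255224e-03,  2.58031397e-01, -9.66135948e-01,
        -1.42312093e-01],
       [ 0.00000000e+00,  0.00000000e+00,  0.00000000e+00,
         1.00000000e+00]])}
```

View pics/scene0.png

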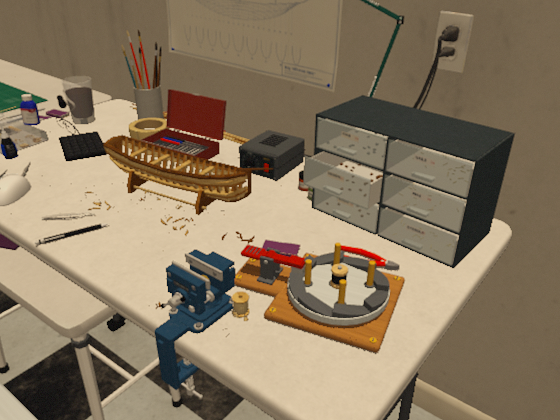

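View pics/side0.png

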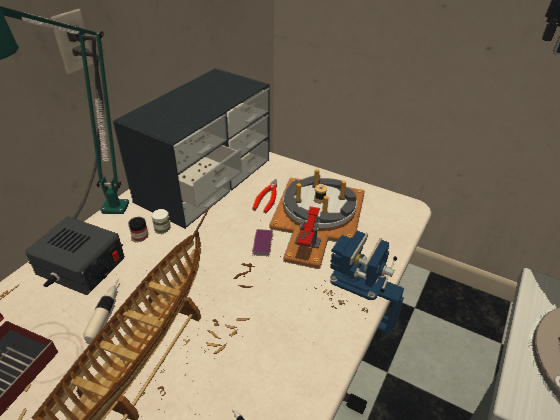

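```bash
cat > h.py <<'E'
from bench import *
import cv2,numpy as np
from scipy.spatial.transform import Rotation as R
def cloud(n,d,obs=None):
    c=calibration(n); v,u=np.mgrid[:d.shape[0],:d.shape[1]]
    P=np.stack([(u-c['cx'])/c['fx']*d,-(v-c['cy'])/c['fy']*d,-d],-1)
    if 'eye' in c: return P@R.from_rotvec(c['orientation']).as_matrix().T+c['eye']
    T=c['T_tool_cam']; P=P@T[:3,:3].T+T[:3,3]
    return P@R.from_rotvec(obs['orientation']).as_matrix().T+obs['tcp_pos']
E
python3 - <<'E'
from h import *
for n,(x0,y0,x1,y1) in {"scene":(150,220,420,350),"side":(230,150,420,300)}.items():
    im=np.load(f"pics/{n}0.npy"); 
    s=780//(x1-x0); cv2.imwrite(f"pics/{n}0z.png",cv2.resize(im[y0:y1,x0:x1,::-1],None,fx=s,fy=s,interpolation=cv2.INTER_NEAREST))
# top-down orthomap
a=[]
for n in ["scene","side"]:
    im=np.load(f"pics/{n}0.npy"); d=np.load(f"pics/{n}0d.npy"); P=cloud(n,d)
    m=(d>0); P=P[m];C=im[m]
    # region
    k=(P[:,0]>.35)&(P[:,0]<.85)&(P[:,1]>-.7)&(P[:,1]<-.1)&(P[:,2]>-.02)&(P[:,2]<.2)
    P=P[k];C=C[k]; o=np.argsort(P[:,2]);P=P[o];C=C[o]
    I=np.zeros((500,600,3),np.uint8)
    I[((.85-P[:,0])*1000).astype(int).clip(0,499),((-.1-P[:,1])*1000).astype(int).clip(0,599)]=C[:,::-1]
    cv2.imwrite(f"pics/{n}0top.png",I); print(n,len(P),np.median(P[P[:,2]<.006][:,2]))
E
```

```text
scene 35933 0.0018587280217174929
side 10466 -0.0008071612270351136
```

```bash
python3 -c "
import cv2,numpy as np
a=cv2.imread('pics/scene0top.png');b=cv2.imread('pics/side0top.png')
def f(a): 
    return cv2.dilate(a,np.ones((3,3)))
cv2.imwrite('pics/st.png',f(a));cv2.imwrite('pics/dt.png',f(b))"
```

```text
(no output)
```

View pics/scene0z.png

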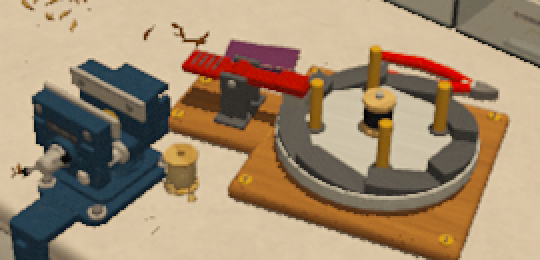

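View pics/st.png

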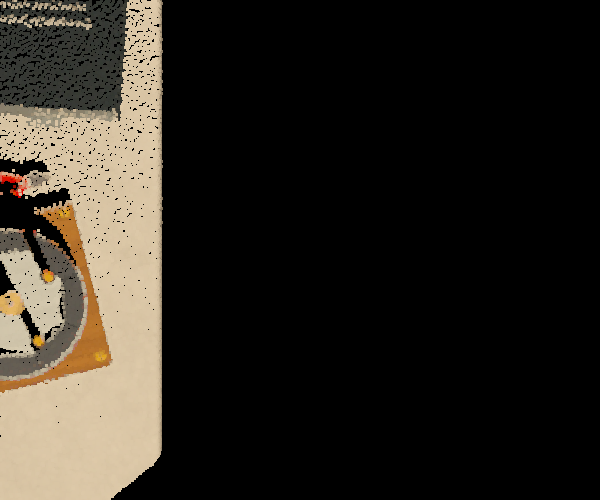

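View pics/dt.png

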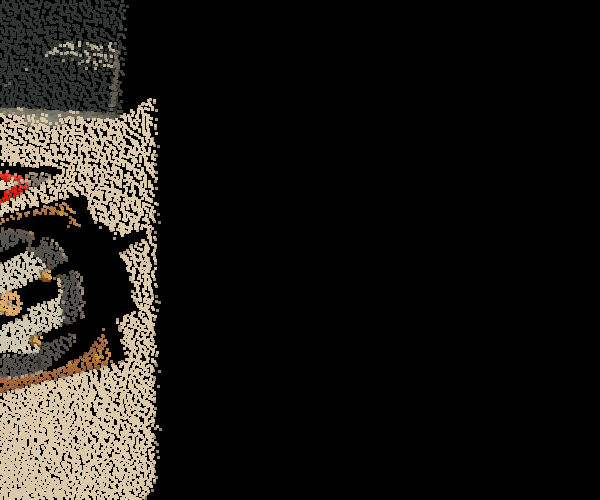

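```bash
python3 - <<'E'
from h import *
from scipy.optimize import least_squares
from scipy.ndimage import label
for n in ["scene","side"]:
    im=np.load(f"pics/{n}0.npy"); d=np.load(f"pics/{n}0d.npy"); P=cloud(n,d)
    I=np.zeros((600,800,3),np.uint8)
    m=(d>0)&(P[...,0]>.4)&(P[...,0]<.69)&(P[...,1]>-.25)&(P[...,1]<.14)&(P[...,2]>-.02)&(P[...,2]<.12)
    p=P[m];C=im[m];o=np.argsort(p[:,2]);p=p[o];C=C[o]
    I[((.7-p[:,0])*2000).astype(int).clip(0,599),((.15-p[:,1])*2000).astype(int).clip(0,799)]=C[:,::-1]
    cv2.imwrite(f"pics/{n}top2.png",cv2.dilate(I,np.ones((3,3))))
    hsv=cv2.cvtColor(im,cv2.COLOR_RGB2HSV)
    z=P[...,2]
    brass=m&(hsv[...,1]>150)&(hsv[...,0]>15)&(hsv[...,0]<30)&(z>.045)&(z<.085)
    L,k=label(brass)
    for i in range(1,k+1):
        q=P[L==i]
        if len(q)>8:
            t=q[q[:,2]>q[:,2].max()-.006]
            print(n,'peg',len(q),q.mean(0).round(4),'top',t.mean(0).round(4), q[:,2].max().round(4))
    red=m&((hsv[...,0]<6)|(hsv[...,0]>174))&(hsv[...,1]>150)&(z>.03)
    q=P[red]; c=q.mean(0); w,v=np.linalg.eigh(np.cov((q-c)[:,:2].T)); 
    print('pawl',len(q),c.round(4),v[:,1].round(3), q[:,2].min(),q[:,2].max())
    s=(q-c)[:,:2]@v[:,1]; print(s.min(),s.max())
    print('table z', np.median(z[m&(abs(z)<.006)&(hsv[...,1]<80)]))
E
```

```text
scene peg 98 [ 0.5809 -0.0849  0.0609] top [ 0.5811 -0.0846  0.0728] 0.0755
scene peg 116 [ 0.5169 -0.0756  0.0616] top [ 0.5178 -0.0752  0.0726] 0.0751
scene peg 116 [ 0.5716 -0.1491  0.0616] top [ 0.5723 -0.1487  0.0724] 0.0749
scene peg 44 [ 0.5383 -0.1141  0.0577] top [ 0.5381 -0.1143  0.0587] 0.0612
scene peg 120 [ 0.5082 -0.139   0.0619] top [ 0.5088 -0.1391  0.0727] 0.0749
pawl 610 [ 0.5187 -0.0118  0.0538] [-0.348  0.938] 0.03169722760892474 0.059756846584706425
-0.15010406877358506 0.05418156655074955
table z 0.0020893216626893807
side peg 40 [ 0.5727 -0.1445  0.0604] top [ 0.5732 -0.1459  0.0698] 0.0726
side peg 48 [ 0.5087 -0.1351  0.06  ] top [ 0.5086 -0.1357  0.071 ] 0.0741
side peg 42 [ 0.582  -0.0802  0.0617] top [ 0.5823 -0.0816  0.0701] 0.0726
side peg 52 [ 0.5183 -0.0709  0.0614] top [ 0.5191 -0.0719  0.0699] 0.0725
side peg 29 [0.4082 0.0353 0.0553] top [0.4081 0.0339 0.0572] 0.0594
pawl 397 [0.5173 0.0013 0.0516] [-0.25   0.968] 0.03167772543902947 0.05646159152648844
-0.05899847119683661 0.043831034574168544
table z -0.000583443808432893
```

View pics/scenetop2.png

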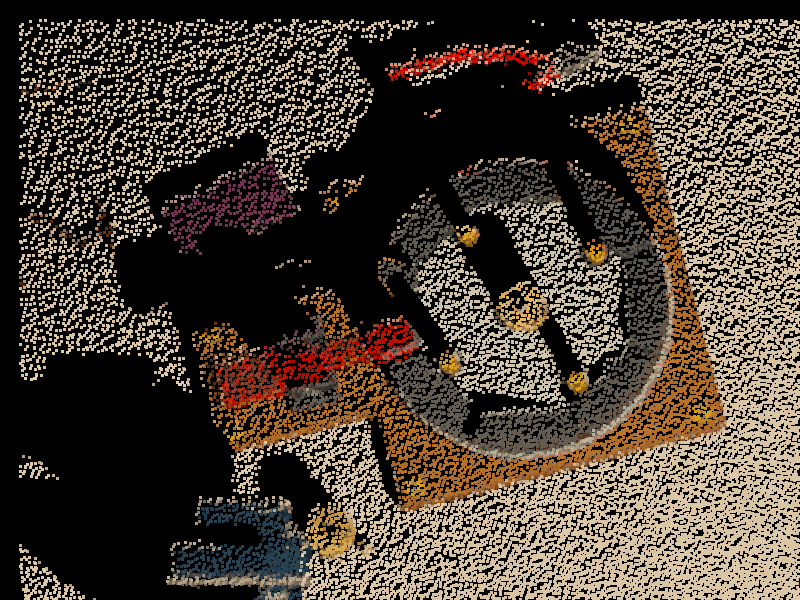

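View pics/sidetop2.png

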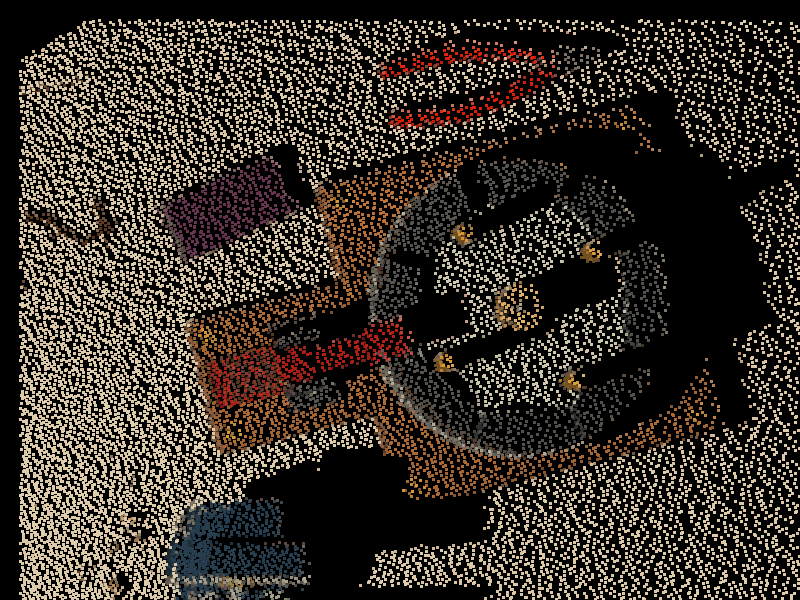

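```bash
cat >> h.py <<'E'
C0=np.array([.5453,-.1103]); YAW=np.deg2rad(15.0)
def rotm(o): return R.from_rotvec(o['orientation']).as_matrix()
def plan(o,target,toolx_ang=None,maxstep=60):
    """shift in tool frame mm and turn about tool z needed"""
    M=rotm(o); d=M.T@(np.array(target)-o['tcp_pos'])*1000
    out=[d.round(1)]
    if toolx_ang is not None:
        X=np.array([np.cos(toolx_ang),np.sin(toolx_ang),0]);Z=np.array([0,0,-1.]);T=np.stack([X,np.cross(Z,X),Z],1)
        out.append(R.from_matrix(M.T@T).as_rotvec().round(4))
    return out
def W(x,y,z,c=None,yaw=None):
    c=C0 if c is None else c; t=YAW if yaw is None else yaw
    return np.array([c[0]+x*np.cos(t)-y*np.sin(t),c[1]+x*np.sin(t)+y*np.cos(t),z])
E
python3 - <<'E'
from h import *
o=get_obs(); M=rotm(o); print(M.round(3)); print(np.rad2deg(np.arctan2(M[1,0],M[0,0])))
print(plan(o,W(0,.1,.23),YAW), plan(o,W(0,.1,.23),YAW+np.pi))
for n in ["scene","side"]:
    d=np.load(f"pics/{n}0d.npy");P=cloud(n,d); k=(d>0)&(P[...,0]>.3)&(P[...,0]<.47)&(P[...,1]>-.03)&(P[...,1]<.12)&(P[...,2]>.03); q=P[k]; print('vise',q.min(0),q.max(0))
    k=(d>0)&(P[...,0]>.6)&(P[...,0]<1)&(P[...,1]>-.3)&(P[...,1]<.12)&(P[...,2]>.08); q=P[k]; print('box',q.min(0),q.max(0))
E
```

```text
[[ 0.342 -0.94  -0.001]
 [-0.94  -0.342  0.001]
 [-0.002  0.    -1.   ]]
-70.0118928223261
[array([-484.1, -483.5,    1.1]), array([-1.1000e-03,  1.4000e-03, -1.4837e+00])] [array([-484.1, -483.5,    1.1]), array([1.4000e-03, 1.1000e-03, 1.6579e+00])]
vise [ 0.3453338  -0.02734223  0.03000265] [0.45154076 0.06786942 0.08790201]
box [ 0.65693585 -0.22921494  0.08000722] [0.97467341 0.11921339 0.37095702]
vise [ 0.34518375 -0.00495833  0.03008183] [0.45070358 0.06742427 0.08603372]
box [ 0.65725536 -0.22850406  0.08000398] [0.96891001 0.11945498 0.38572053]
```

```bash
python3 - <<'E'
from h import *
o=get_obs(); M=rotm(o); N=16
dw=(W(0,.1,.20)-o['tcp_pos'])*1000/N; dth=-1.4837/N
print(dw,dth)
for i in range(N):
    print((M.T@dw).round(0)); M=M@R.from_rotvec([0,0,dth]).as_matrix()
E
```

```text
[18.05602192 38.76145293 -1.90179151] -0.09273125
[-30. -30.   2.]
[-27. -33.   2.]
[-24. -35.   2.]
[-21. -37.   2.]
[-17. -39.   2.]
[-14. -41.   2.]
[-10. -42.   2.]
[ -6. -42.   2.]
[ -2. -43.   2.]
[  2. -43.   2.]
[  6. -42.   2.]
[ 10. -42.   2.]
[ 14. -40.   2.]
[ 17. -39.   2.]
[ 21. -37.   2.]
[ 24. -35.   2.]
```

Emit:
{"method": "servo_tool", "body": {
  "increments": [-30,-30,2,0,0,-0.093,0,-27,-33,2,0,0,-0.093,0,-24,-35,2,0,0,-0.093,0,-21,-37,2,0,0,-0.093,0,-17,-39,2,0,0,-0.093,0,-14,-41,2,0,0,-0.093,0,-10,-42,2,0,0,-0.093,0,-6,-42,2,0,0,-0.093,0],
  "squeeze": 20
}}

```text
clock: 1.1
tcp_pos: [0.3744, -0.3229, 0.2151]
orientation: [-3.053, 0.739, 0.001]
contact_force: [1.0, -0.7, -0.3]
grip_width: 0.0002
```

Emit:
{"method": "servo_tool", "body": {
  "increments": [-2,-43,2,0,0,-0.093,0,2,-43,2,0,0,-0.093,0,6,-42,2,0,0,-0.093,0,10,-42,2,0,0,-0.093,0,14,-40,2,0,0,-0.093,0,17,-39,2,0,0,-0.093,0,21,-37,2,0,0,-0.093,0,24,-35,2,0,0,-0.093,0]
}}

```text
clock: 2.1
tcp_pos: [0.5176, -0.0132, 0.199]
orientation: [3.113, 0.421, -0.001]
contact_force: [0.8, -0.5, -0.1]
grip_width: -0.0002
```

```bash
python3 - <<'E'
from h import *
o=get_obs(); print(o['clock'],o['tcp_pos'],plan(o,W(0,.1,.2),YAW),o['grip_width'],o['qvel'].round(3))
im,d=grab_frame("wrist"); cv2.imwrite("pics/w1.png",im[:,:,::-1]); np.savez("pics/w1.npz",im=im,d=d,**o)
E
```

```text
2.1 [ 0.51757155 -0.01322146  0.19903169] [array([ 1.7,  1. , -1. ]), array([0.0001, 0.0004, 0.0069])] -0.00015020015664630662 [-0.468  0.269 -0.228 -0.263  0.229  0.081 -0.04 ]
```

View pics/w1.png

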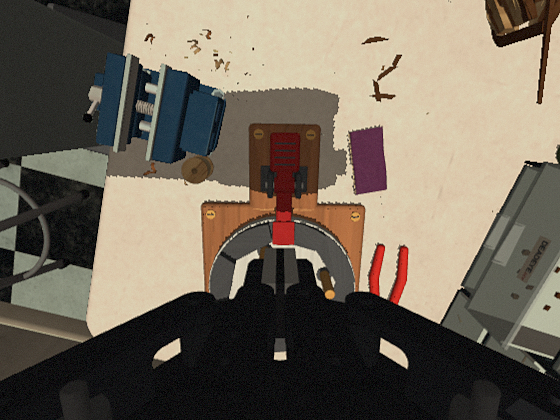

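```bash
python3 - <<'E'
from h import *
from scipy.ndimage import label
o=get_obs(); im,d=grab_frame("wrist"); o2=get_obs(); print(o['tcp_pos'],o2['tcp_pos'],o2['clock'])
np.savez("pics/w2.npz",im=im,d=d,**o)
P=cloud("wrist",d,o); hsv=cv2.cvtColor(im,cv2.COLOR_RGB2HSV); H,S,V=hsv[...,0],hsv[...,1],hsv[...,2]
z=P[...,2]
def loc(p): 
    q=p-np.r_[C0,0]; c,s=np.cos(YAW),np.sin(YAW); return np.stack([q[...,0]*c+q[...,1]*s,-q[...,0]*s+q[...,1]*c,q[...,2]],-1)
L=loc(P)*1000
print('table',np.median(z[(d>0)&(abs(z)<.01)&(S<80)]))
red=(d>0)&((H<6)|(H>174))&(S>150)&(abs(L[...,0])<25)&(L[...,1]>40)&(z>.035)
q=L[red]; print(len(q),np.percentile(q,[1,50,99],axis=0).round(1)); 
for y in range(55,170,6):
    k=q[(q[:,1]>=y)&(q[:,1]<y+6)]
    if len(k): print(y,len(k),k[:,0].min().round(1),k[:,0].max().round(1),np.median(k[:,2]).round(1))
# base orange region
br=(d>0)&(H>5)&(H<22)&(S>100)&(z>.006)&(z<.018)&(abs(L[...,0])<100)
q=L[br]
for y in range(66,170,8):
    k=q[(q[:,1]>=y)&(q[:,1]<y+8)]
    if len(k): print('base',y,len(k),k[:,0].min().round(1),k[:,0].max().round(1),np.median(k[:,2]).round(1))
print(q[:,1].max())
E
```

```text
[ 0.51951597 -0.00659861  0.19938256] [ 0.51851935 -0.00896773  0.19931055] 2.2
table -0.00036144825524361823
2422 [[-13.5  62.5  48.9]
 [  2.6 119.   52.2]
 [ 16.7 156.9 297.6]]
61 125 -7.7 11.6 54.5
67 133 -7.7 12.9 54.7
73 134 -6.9 12.2 54.6
79 121 -6.9 11.2 52.4
85 95 -4.3 9.3 52.0
91 99 -4.4 9.2 51.8
97 103 -3.6 9.1 52.0
103 103 -6.3 10.6 52.5
109 140 -17.9 14.1 54.6
115 227 -24.8 24.5 53.7
121 241 -16.5 20.1 52.1
127 187 -15.5 20.6 51.5
133 148 -10.1 15.4 51.4
139 164 -9.2 15.2 51.3
145 168 -9.3 15.9 51.5
151 214 -9.3 15.7 51.2
157 20 -5.9 14.7 50.1
base 66 840 -81.9 87.0 11.5
base 74 1110 -81.7 86.8 11.5
base 82 784 -81.2 85.7 10.9
base 90 313 -30.8 36.9 11.4
base 98 177 -96.3 75.5 11.4
base 106 176 -97.1 37.3 11.4
base 114 191 -84.6 37.0 11.4
base 122 293 -84.6 71.9 11.5
base 130 338 -84.0 37.3 11.4
base 138 337 -31.5 68.6 11.4
base 146 329 -31.4 67.3 11.6
base 154 530 -31.3 37.1 11.7
base 162 191 -30.1 36.6 10.7
241.50730966426318
```

```bash
cat >> h.py <<'E'
def loc(p,C=None):
    C=C0 if C is None else C
    q=p-np.r_[C,0]; c,s=np.cos(YAW),np.sin(YAW); return np.stack([q[...,0]*c+q[...,1]*s,-q[...,0]*s+q[...,1]*c,q[...,2]],-1)
E
cat > m.py <<'E'
from h import *
import sys
o=get_obs(); im,d=grab_frame("wrist"); o2=get_obs(); print(o['tcp_pos'],o2['tcp_pos'],o2['clock'],o['contact_force'].round(1))
cv2.imwrite(sys.argv[1],im[:,:,::-1])
P=cloud("wrist",d,o); hsv=cv2.cvtColor(im,cv2.COLOR_RGB2HSV); H,S,V=hsv[...,0],hsv[...,1],hsv[...,2]
z=P[...,2]
L=loc(P)*1000
print('table',np.median(z[(d>0)&(abs(z)<.01)&(S<80)]))
red=(d>0)&((H<6)|(H>174))&(S>150)&(abs(L[...,0])<25)&(L[...,1]>40)&(L[...,1]<175)&(z>.025)&(z<.1)
q=L[red]
for y in range(55,170,6):
    k=q[(q[:,1]>=y)&(q[:,1]<y+6)]
    if len(k): print(y,len(k),np.percentile(k[:,0],[3,97]).round(1),np.median(k[:,2]).round(1))
print('red y',np.percentile(q[:,1],[.3,99.7]))
br=(d>0)&(H>5)&(H<22)&(S>100)&(z>.006)&(z<.018)&(abs(L[...,0])<100)&(L[...,1]<180)
q=L[br]
for a,b in ((66,78),(92,116),(135,160)):
    k=q[(q[:,1]>=a)&(q[:,1]<b)]; 
    if a>90: k=k[abs(k[:,0])<50]
    if len(k): print('base',a,np.percentile(k[:,0],[.7,99.3]).round(1))
k=q[abs(q[:,0])<28]
print('tongue y',np.percentile(k[:,1],99.5) if len(k) else 0)
k=q[(abs(q[:,0])>45)&(q[:,1]<100)]
for sx in (-1,1):
    kk=k[k[:,0]*sx>0]
    if len(kk): print('shoulder',sx,np.percentile(kk[:,1],99))
E
python3 m.py pics/w3.png
```

```text
[ 0.51851935 -0.00896773  0.19931055] [ 0.51762584 -0.01182028  0.19900442] 2.25 [-1.4  0.3  0.5]
table -0.0003257862215327312
55 37 [-6.8 11.4] 54.5
61 135 [-6.9 11.4] 54.7
67 132 [-6.9 11.2] 54.5
73 141 [-7. 12.] 54.6
79 117 [-4.4 10.2] 52.6
85 97 [-4.4  9.2] 51.9
91 103 [-3.5  9.1] 51.9
97 92 [-3.6  9. ] 52.0
103 104 [-4.5 10.6] 52.3
109 139 [-5.4 11.3] 54.6
115 136 [-5.4 11.2] 52.6
121 141 [-7.5 13.8] 51.4
127 163 [-9.1 15.4] 51.4
133 163 [-9.1 15.3] 51.4
139 162 [-9.1 15.1] 51.3
145 160 [-9.1 15. ] 51.3
151 204 [-9.  14.8] 51.3
157 29 [-7.5 12.3] 50.4
red y [ 59.62110942 157.34379202]
base 66 [-80.3  85.4]
base 92 [-31.6  37.1]
base 135 [-30.9  37.3]
tongue y 164.59202201404
shoulder -1 85.82878552322853
shoulder 1 84.38473256744327
```

```bash
python3 - <<'E'
from h import *
o=get_obs(); print(o['tcp_pos'],plan(o,W(0.0026,.147,.11),YAW))
E
```

```text
[ 0.51762584 -0.01182028  0.19900442] [array([  4.2, -44.6,  89.1]), array([-0.0013,  0.    ,  0.0085])]
```

Emit:
{"method": "servo_tool", "body": {
  "increments": [1,-12,15,0,0,0,0,1,-12,20,0,0,0,0,1,-12,20,0,0,0,0,0,-9,15,0,0,0,0,0,0,10,0,0,0,0,0,0,0,0,0,0,0,0,0,0,0,0,0,0,0,0,0,0,0,0,0]
}}

```text
clock: 3.25
tcp_pos: [0.509, 0.0296, 0.1199]
orientation: [3.114, 0.415, 0.002]
contact_force: [0.1, 0.8, -0.6]
grip_width: -0.0003
```

```bash
python3 m.py pics/w4.png; python3 - <<'E'
from h import *
o=get_obs(); print(o['tcp_pos'],plan(o,W(0.0026,.147,.11),YAW), o['contact_force'])
E
```

```text
[0.50896401 0.02958572 0.1198729 ] [0.50889541 0.02963802 0.11984553] 3.3 [ 0.1  0.8 -0.6]
table -0.0003372524380576003
55 20 [-1.2  5.3] 54.8
61 1 [1.7 1.7] 55.7
121 18 [-9.1 16.8] 49.7
127 187 [-9.3 15. ] 51.3
133 258 [-9.2 15. ] 51.4
139 258 [-9.1 15.5] 51.3
145 274 [-9.1 14.7] 51.3
151 344 [-9.  14.6] 51.2
157 77 [-7.1 13.1] 49.6
red y [ 59.46098332 157.96717479]
base 66 [-80.6  85.3]
base 92 [-31.8  37.2]
base 135 [-31.2  37.2]
tongue y 165.16219112329907
shoulder -1 86.26592159306148
shoulder 1 85.02611393440482
[0.50889541 0.02963802 0.11984553] [array([ 1.5, -2.4,  9.8]), array([ 0.0004, -0.0011,  0.0036])] [ 0.43882267 -0.40989007  0.5136706 ]
```

View pics/w4.png

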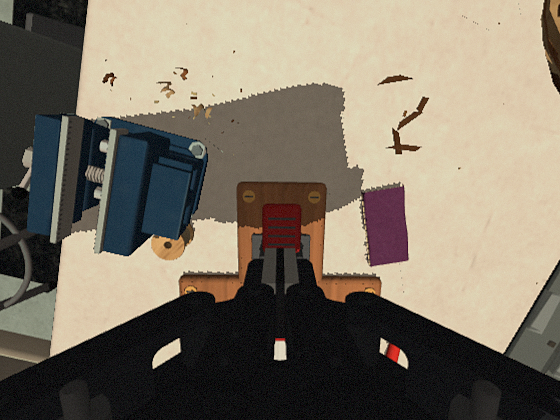

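Emit:
{"method": "servo_tool", "body": {
  "increments": [1,-3,14,0,0,0,0,0,0,18,0,0,0,0,0,0,18,0,0,0,0,0,0,12,0,0,0,0,0,0,5,0,0,0,0,0,0,5,0,0,0,0,0,0,4,0,0,0,0,0,0,3,0,0,0,0]
}}

```text
clock: 4.3
tcp_pos: [0.509, 0.0329, 0.0404]
orientation: [3.114, 0.416, 0.001]
contact_force: [-0.8, -0.2, 3.4]
grip_width: 0.0001
```

```bash
python3 m.py pics/w5.png;  python3 - <<'E'
from h import *
o=get_obs(); im,d=grab_frame("scene"); cv2.imwrite("pics/s5.png",cv2.resize(im[190:340,150:420,::-1],None,fx=2.9,fy=2.9)); print(o['contact_force'],o['tcp_pos'])
E
```

```text
[0.50901086 0.03285796 0.04043959] [0.50897772 0.03290717 0.04020388] 4.35 [-0.8 -0.2  3.4]
table -0.00029227192730423707
109 118 [0.3 5.2] 54.6
115 125 [0.3 5.2] 52.8
133 5 [4.8 4.9] 86.8
139 9 [4.5 4.8] 87.2
145 7 [-7.7 15.9] 33.6
151 215 [-9.  15.1] 34.6
157 4 [-10.6   3.9] 73.0
red y [110.11426625 160.44572534]
base 66 [-73.5  79.4]
base 92 [-31.6  37.7]
base 135 [-30.9  37. ]
tongue y 165.18233757802133
shoulder -1 85.94924345536471
shoulder 1 84.66660123343982
[-0.21824756 -0.30155255  0.23918393] [0.50897772 0.03290717 0.04020388]
```

View pics/s5.png

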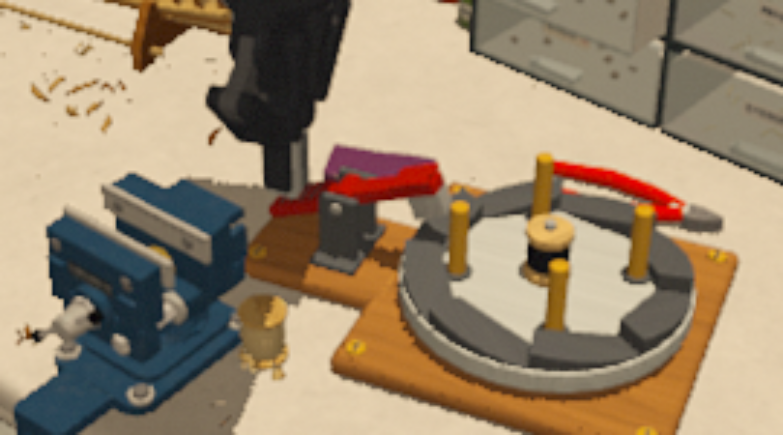

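```bash
cat >> h.py <<'E'
C0=C0+2.4e-3*np.array([np.cos(YAW),np.sin(YAW)])+.4e-3*np.array([-np.sin(YAW),np.cos(YAW)]); YAW=np.deg2rad(14.6)
E
python3 - <<'E'
from h import *
o=get_obs(); print(C0,loc(o['tcp_pos'])); print(plan(o,W(.049,-.046,.09),YAW),plan(o,W(.049,-.046,.05),YAW))
E
```

```text
[ 0.54751469 -0.10929246] [-0.0014434   0.14739159  0.04031421]
[array([ 48.4, 193.9, -49.6]), array([ 0.0001, -0.0007,  0.011 ])] [array([ 48.3, 193.9,  -9.6]), array([ 0.0001, -0.0007,  0.011 ])]
```

Emit:
{"method": "servo_tool", "body": {
  "increments": [0,0,-20,0,0,0.011,0,0,0,-25,0,0,0,0,6,15,-15,0,0,0,0,8,35,0,0,0,0,0,10,40,0,0,0,0,0,10,40,0,0,0,0,0,8,36,0,0,0,0,0,6,28,0,0,0,0,0]
}}

```text
clock: 5.4
tcp_pos: [0.6047, -0.1445, 0.1004]
orientation: [3.116, 0.397, 0.001]
contact_force: [-0.2, -0.2, 0.0]
grip_width: 0.0001
```

Emit:
{"method": "servo_tool", "body": {
  "increments": [0,0,0,0,0,0,0,0,0,5,0,0,0,0,0,0,10,0,0,0,0,0,0,15,0,0,0,0,0,0,12,0,0,0,0,0,0,8,0,0,0,0,0,0,0,0,0,0,0,0,0,0,0,0,0,0]
}}

```text
clock: 6.4
tcp_pos: [0.6043, -0.1426, 0.0506]
orientation: [3.116, 0.399, 0.001]
contact_force: [0.9, 0.3, 0.6]
grip_width: 0.0001
```

```bash
cat > s.py <<'E'
from h import *
import sys
from scipy.ndimage import label
t=sys.argv[1]; o=get_obs(); print(o['clock'],o['tcp_pos'].round(4),'loc',(loc(o['tcp_pos'])*1000).round(1),'F',o['contact_force'].round(1),plan(o,o['tcp_pos'],YAW)[1])
ref={}
for n,b in (("scene",(190,340,150,420)),("side",(150,300,230,420))):
    if len(sys.argv)>2 and n not in sys.argv[2:]: continue
    im,d=grab_frame(n); P=cloud(n,d); c=im[b[0]:b[1],b[2]:b[3],::-1]; s=780/c.shape[1]
    cv2.imwrite(f"pics/{n}{t}.png",cv2.resize(c,None,fx=s,fy=s))
    hsv=cv2.cvtColor(im,cv2.COLOR_RGB2HSV); L=loc(P)*1000; z=P[...,2]; r=np.hypot(L[...,0],L[...,1])
    br=(d>0)&(hsv[...,1]>150)&(hsv[...,0]>15)&(hsv[...,0]<30)&(z>.035)&(z<.085)&(r<58)
    lb,k=label(br)
    for i in range(1,k+1):
        q=L[lb==i]
        if len(q)>8: print(n,len(q),q.mean(0).round(1),q[:,2].max().round(1))
E
python3 s.py 6
```

```text
6.4 [ 0.6043 -0.1426  0.0506] loc [ 46.6 -46.5  50.6] F [0.9 0.3 0.6] [ 0.0002 -0.0006  0.0001]
scene 241 [16.2  6.5 58.1] 75.0
scene 143 [-21.5  40.4  57.2] 75.2
scene 159 [ 14.  -44.5  56.2] 75.8
scene 186 [-40.6 -15.9  54.1] 75.1
side 59 [ 15.7 -40.3  53.1] 72.3
side 59 [-44.3 -15.1  54.7] 71.4
side 62 [41.  19.5 55.9] 72.2
side 71 [-18.8  44.5  56.2] 72.3
```

View pics/scene6.png

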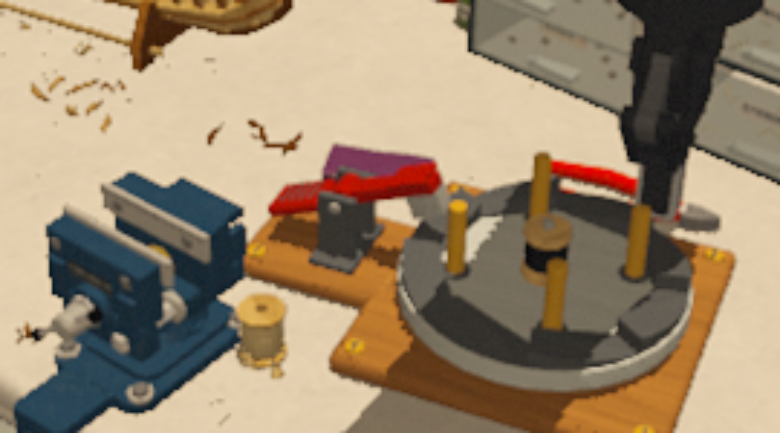

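View pics/side6.png

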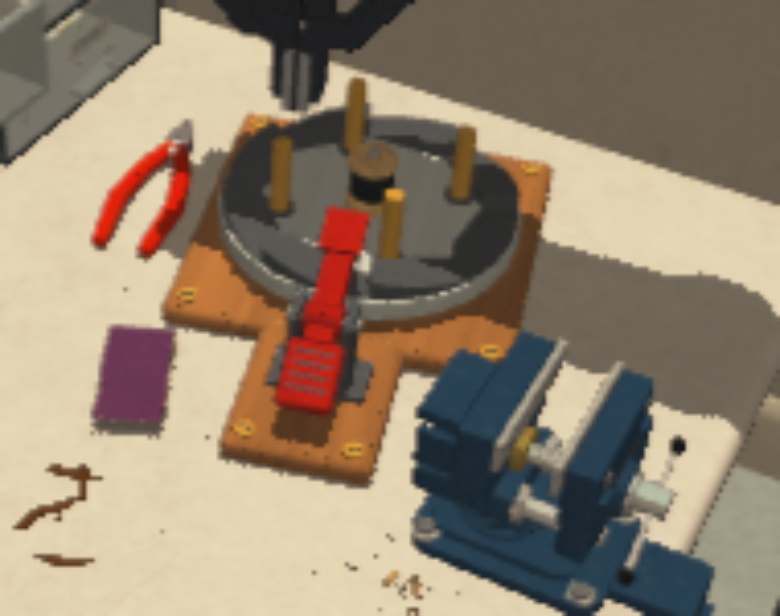

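Emit:
{"method": "servo_tool", "body": {
  "increments": [-4,0,0,0,0,0,0,-5,0,0,0,0,0,0,-5,0,0,0,0,0,0,-6,0,0,0,0,0,0,-6,0,0,0,0,0,0,-5,0,0,0,0,0,0,-3,0,0,0,0,0,0,-2,0,0,0,0,0,0]
}}

```text
clock: 7.5
tcp_pos: [0.5689, -0.1516, 0.0503]
orientation: [-3.116, -0.399, 0.0]
contact_force: [1.4, -0.3, 0.4]
grip_width: 0.0
```

```bash
python3 s.py 7
```

```text
7.5 [ 0.5689 -0.1516  0.0503] loc [ 10.  -46.4  50.3] F [ 1.4 -0.3  0.4] [-0.0001  0.0001  0.0002]
scene 137 [41.3 -9.1 55.3] 75.1
scene 125 [ 2.9 43.4 56.1] 75.1
scene 119 [-5.7 -2.6 59.7] 63.2
scene 162 [-11.  -47.3  56.4] 74.9
scene 147 [-49.7   4.9  56. ] 75.1
scene 46 [-9.4 -2.9 37. ] 39.9
side 59 [ -8.9 -43.3  55.2] 72.1
side 57 [43.5 -5.  54.6] 72.7
side 63 [-46.9   9.8  55.7] 72.5
side 24 [ 5.7 43.1 66.3] 73.0
```

View pics/side7.png

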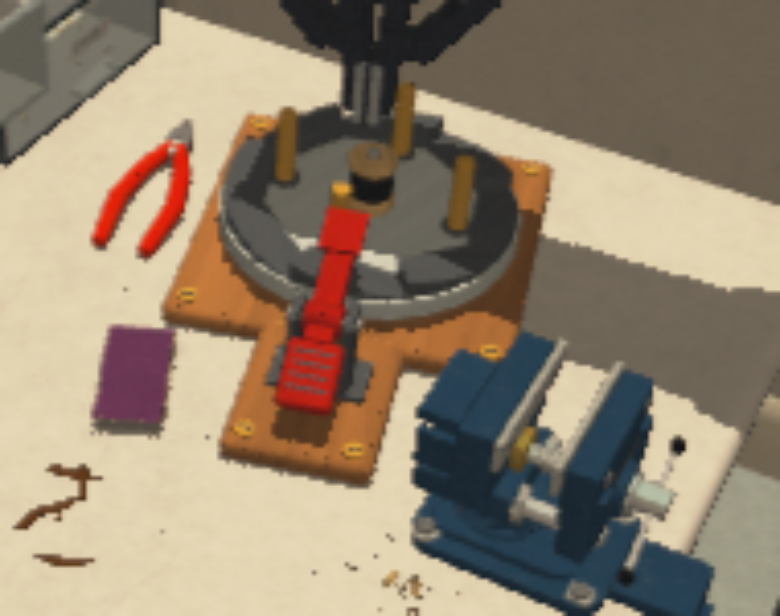

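View pics/scene7.png

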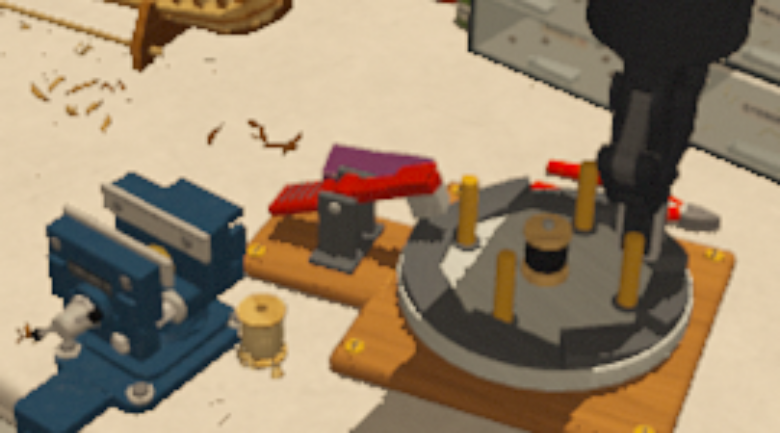

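Emit:
{"method": "servo_tool", "body": {
  "increments": [-2,0,0,0,0,0,0,-2,0,0,0,0,0,0,-2,0,0,0,0,0,0,-1.5,0,0,0,0,0,0,-0.5,0,0,0,0,0,0,0,0,0,0,0,0,0,0,0,0,0,0,0,0,0,0,0,0,0,0,0]
}}

```text
clock: 8.6
tcp_pos: [0.5614, -0.1538, 0.0503]
orientation: [3.116, 0.399, -0.0]
contact_force: [1.5, 1.4, 0.2]
grip_width: -0.0001
```

```bash
python3 s.py 8
```

```text
8.6 [ 0.5614 -0.1538  0.0503] loc [  2.2 -46.5  50.3] F [1.5 1.4 0.2] [0.0001 0.0001 0.0001]
scene 130 [10.6 41.5 55.6] 75.8
scene 73 [ 39.2 -16.6  46.9] 66.0
scene 111 [-6.2 -3.  59.9] 63.4
scene 161 [-19.2 -45.4  56.9] 75.3
scene 153 [-47.8  12.7  56.3] 74.8
scene 42 [-9.2 -3.4 37.1] 40.3
side 63 [-16.3 -41.4  54.6] 72.9
side 65 [ 41.7 -13.   53.8] 72.1
side 63 [-45.3  17.1  55.6] 72.4
side 39 [14.2 45.2 63.2] 73.0
```

View pics/side8.png

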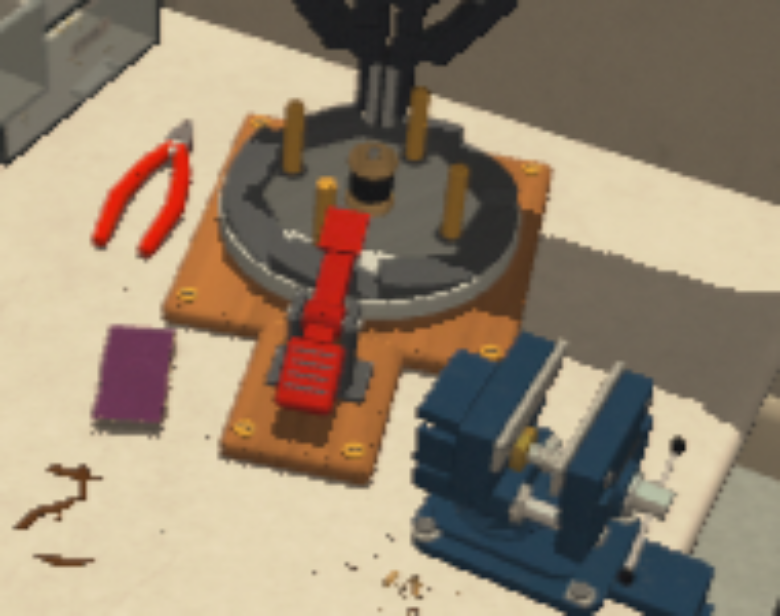

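Emit:
{"method": "servo_tool", "body": {
  "increments": [3,0,0,0,0,0,0,5,0,0,0,0,0,0,0,0,-20,0,0,0,0,0,0,-25,0,0,0,0,0,-5,-15,0,0,0,0,-4,-30,0,0,0,0,0,-6,-40,0,0,0,0,0,0,-30,0,0,0,0,0]
}}

```text
clock: 9.7
tcp_pos: [0.532, -0.0509, 0.111]
orientation: [3.116, 0.401, 0.0]
contact_force: [0.3, 0.0, 0.3]
grip_width: -0.0002
```

Emit:
{"method": "servo_tool", "body": {
  "increments": [0,-12,0,0,0,0,0,0,0,0,0,0,0,0,0,0,0,0,0,0,0,0,0,0,0,0,0,0,0,0,0,0,0,0,0,0,0,0,0,0,0,0,0,0,0,0,0,0,0,0,0,0,0,0,0,0]
}}

```text
clock: 10.7
tcp_pos: [0.53, -0.041, 0.1103]
orientation: [3.116, 0.4, 0.0]
contact_force: [-0.3, -0.9, 0.7]
grip_width: -0.0004
```

```bash
python3 s.py 9;python3 m.py pics/w9.png
```

```text
10.7 [ 0.53   -0.041   0.1103] loc [  0.2  70.6 110.3] F [-0.3 -0.9  0.7] [ 0.     -0.      0.0002]
scene 130 [10.7 41.5 55.9] 74.9
scene 130 [ 39.2 -17.   55.8] 75.1
scene 34 [-11.   -1.2  56.9] 60.9
scene 9 [ -7.6 -11.5  58.8] 60.6
scene 146 [-19.1 -45.2  56.7] 75.4
scene 134 [-47.9  12.9  57.2] 75.0
scene 23 [-10.4   1.2  37.2] 39.6
side 51 [-16.9 -41.   52.5] 70.4
side 57 [ 41.6 -12.4  55.7] 71.5
side 59 [-45.3  16.9  56.4] 73.1
side 29 [13.7 45.8 61.6] 73.2
[ 0.52996415 -0.04091821  0.11031818] [ 0.52996602 -0.040914    0.11030809] 10.85 [ 0.2 -0.2  0.4]
table -0.0003372433102572861
61 24 [-9.7  7.3] 74.3
67 389 [-9.7  8.6] 72.6
73 385 [-9.8  8.6] 70.2
79 395 [-9.8  8.6] 67.6
85 252 [-7.   5.9] 62.3
91 248 [-7.1  5.9] 59.9
97 252 [-7.1  6. ] 57.3
103 278 [-8.4  7.6] 54.6
109 303 [-8.8  7.8] 54.7
115 306 [-8.3  7.8] 51.6
121 362 [-11.7  11.1] 46.0
127 347 [-12.2  11.7] 44.2
133 332 [-12.3  11.8] 41.5
139 364 [-12.3  11.8] 39.0
145 330 [-12.4  11.8] 36.3
151 173 [-11.8  11.2] 34.7
red y [ 66.69447094 153.4450248 ]
base 66 [-83.1  82.1]
base 92 [-34.8  34. ]
base 135 [-34.4  34. ]
tongue y 163.68339517361403
shoulder -1 84.57003378939795
shoulder 1 84.47183143273907
```

View pics/side9.png

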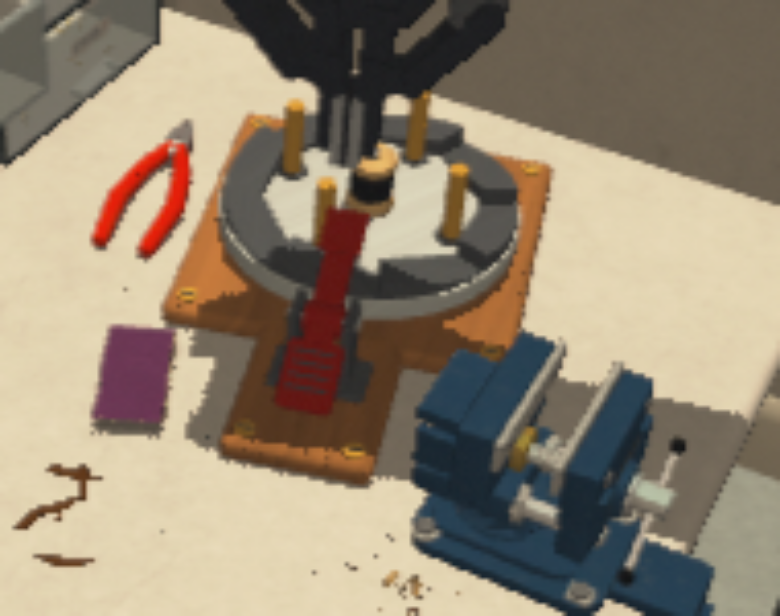

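View pics/scene9.png

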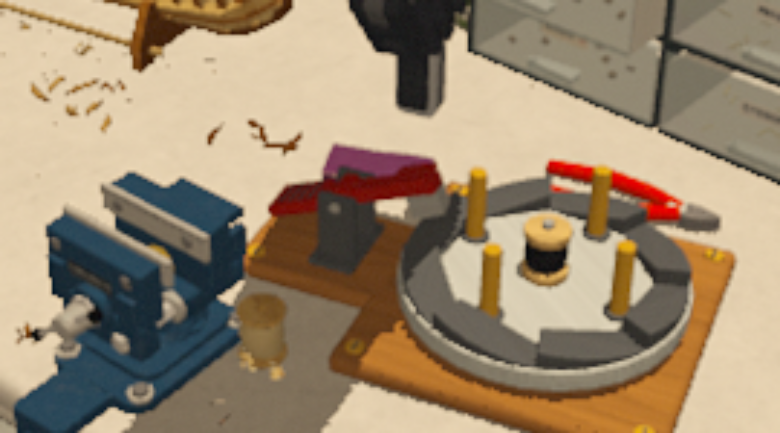

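Emit:
{"method": "servo_tool", "body": {
  "increments": [0,0,12,0,0,0,0,0,0,15,0,0,0,0,0,0,8,0,0,0,0,0,0,6,0,0,0,0,0,0,5,0,0,0,0,0,0,5,0,0,0,0,0,0,4,0,0,0,0,0,0,2,0,0,0,0]
}}

```text
clock: 11.85
tcp_pos: [0.5307, -0.0411, 0.0554]
orientation: [3.114, 0.399, 0.001]
contact_force: [-11.2, -1.6, 38.8]
grip_width: 0.0
```

```bash
python3 s.py 10; python3 m.py pics/w10.png
```

```text
11.85 [ 0.5307 -0.0411  0.0554] loc [ 0.9 70.2 55.4] F [-11.2  -1.6  38.8] [ 0.0018 -0.0004 -0.0001]
scene 125 [10.7 41.3 56.3] 75.9
scene 132 [ 39.2 -17.1  55.8] 75.4
scene 37 [-10.3  -4.   57.1] 60.5
scene 146 [-19.4 -45.2  56.8] 75.5
scene 133 [-47.9  13.   57. ] 75.1
scene 17 [-10.6   3.4  37.1] 39.1
side 16 [-17.1 -40.8  53. ] 60.8
side 61 [-45.4  17.2  56.5] 72.5
[ 0.53055985 -0.04109995  0.0555296 ] [ 0.53053483 -0.04110969  0.0555364 ] 12.0 [-7.5 -0.8 24.6]
table -0.0003261274387862875
67 1 [7. 7.] 31.6
73 90 [-10.3   9. ] 55.1
79 345 [-7.2  5.8] 52.4
85 368 [-7.   5.8] 52.4
91 388 [-7.   6.2] 52.2
97 393 [-6.9  5.9] 52.2
103 443 [-8.5  7.5] 52.8
109 560 [-8.7  7.8] 54.7
115 562 [-8.7  7.7] 52.4
121 621 [-11.6  10.6] 51.4
127 654 [-12.5  11.6] 51.4
133 729 [-12.4  11.5] 51.2
139 731 [-12.7  11.9] 51.1
145 714 [-12.5  11.7] 51.0
151 887 [-11.9  11.3] 50.9
red y [ 76.58827769 156.58253812]
base 66 [-82.9  82. ]
base 92 [-34.7  34. ]
base 135 [-34.4  34.1]
tongue y 163.51537675970806
shoulder -1 84.7520033986183
shoulder 1 84.40591406587119
```

Emit:
{"method": "servo_tool", "body": {
  "increments": [0,0,-4,0,0,0,0,0,0,-10,0,0,0,0,0,0,-20,0,0,0,0,0,0,-25,0,0,0,0,0,0,-25,0,0,0,0,0,0,-20,0,0,0,0,0,0,0,0,0,0,0,0,0,0,0,0,0,0]
}}

```text
clock: 13.0
tcp_pos: [0.5295, -0.041, 0.1567]
orientation: [-3.116, -0.399, 0.001]
contact_force: [-0.3, -0.0, 0.1]
grip_width: -0.0001
```

```bash
python3 s.py 11; python3 m.py pics/w11.png
```

```text
13.0 [ 0.5295 -0.041   0.1567] loc [ -0.3  70.6 156.7] F [-0.3 -0.   0.1] [-0.0002  0.0009  0.0002]
scene 124 [10.7 41.4 56. ] 76.2
scene 129 [ 39.1 -17.2  56.4] 75.2
scene 39 [-10.5  -3.3  57.5] 60.6
scene 145 [-19.3 -45.1  56.9] 74.4
scene 135 [-47.8  13.1  56.7] 75.5
scene 17 [-10.4   3.6  37. ] 39.5
scene 9 [-10.8  -5.5  36.4] 37.6
side 57 [-16.7 -41.3  54.3] 72.5
side 56 [ 41.6 -12.9  56.3] 72.4
side 60 [-45.2  17.2  56.1] 72.7
side 50 [13.3 45.6 56.4] 72.1
[ 0.52926798 -0.04099006  0.15633921] [ 0.52930275 -0.04093211  0.15634731] 13.15 [-0.   0.8  0.2]
table -0.0003255022083080983
55 102 [-8.8  8.8] 55.5
61 192 [-9.4  8.8] 55.6
67 204 [-10.1   8.7] 55.3
73 201 [-10.1   8.7] 55.2
79 146 [-7.1  5.7] 52.9
85 143 [-7.1  5.7] 52.5
91 144 [-7.   5.7] 52.3
97 148 [-7.   5.7] 52.2
103 176 [-8.4  7.1] 52.7
109 193 [-9.   7.7] 54.7
115 201 [-8.3  7.7] 52.3
121 212 [-11.2  10.6] 51.2
127 236 [-12.5  11.9] 51.1
133 266 [-12.5  11.9] 51.1
139 217 [-12.4  11.9] 50.9
145 245 [-12.4  11.8] 50.8
151 315 [-11.9  11.5] 50.6
red y [ 56.96329239 156.62133122]
base 66 [-83.   82.5]
base 92 [-34.7  34.1]
base 135 [-34.6  34.2]
tongue y 163.6269303734731
shoulder -1 84.87815736417905
shoulder 1 84.11796936298902
```

View pics/scene11.png

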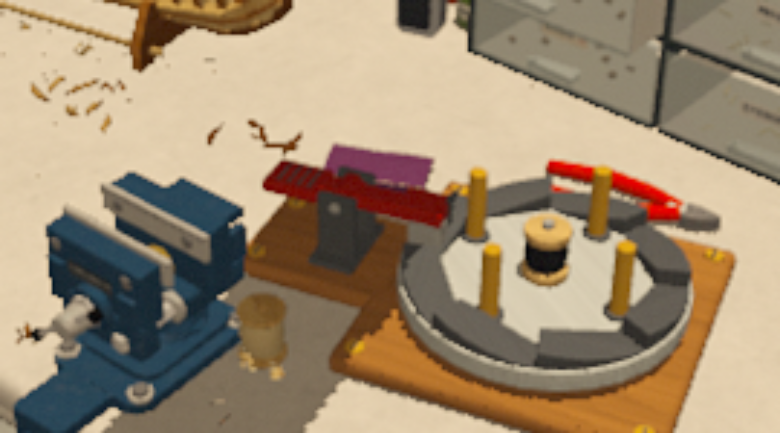

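View pics/w11.png

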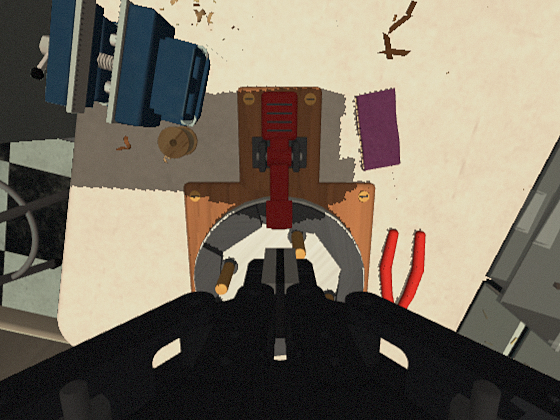

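```bash
python3 -c "
from bench import *
print(hand_in())"
```

```text
the job is handed in; nothing more can be done
None
```

The winder is let back one notch and the pawl's nose is down behind the next tooth. I handed the job in at about 13 s of the 48 s, and the hand-in reports no verdict.

I pressed the pawl's tail down with closed fingers and it lifted fully (about 0.42 rad). I then pushed peg b clockwise in two strokes, pressed the pad down and raised the arm clear.

Last checks from the cameras, against the limits that count:

| Check | Measured | Needed |
|---|---|---|
| Wheel angle | about 0.72 to 0.78 rad, unchanged before and after seating the pawl | 0.55 to 0.93 rad |
| Pawl angle | about 0.02 rad from where it sat at the start | below 0.09 rad |
| Arm | 100 mm above the pad, no contact force | touching nothing |

- **Wheel angle:** the turn from the start is about 0.715 rad by camera. The rest of the range is the unknown starting angle of up to 0.06 rad.
- **Pressing force:** the final press on the pad peaked at about 39 N at the wrist.
- **Loose parts:** the cream spool, sanding block and cutters look unmoved in the last pictures. I did not measure their positions.
- **Camera disagreement:** the cameras differed by 2 to 3 mm. I used the wrist camera for where the winder sits and the side camera's change from start to finish for the wheel angle.

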